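# Proof-pull a bonded shoe sole on the spring gauge

### The arm

A 6-joint arm with a two-finger parallel gripper is mounted at the origin on the work surface. World frame = base frame: x ahead of the robot, y to its left, z up, the work surface at z = 0. Lengths are in mm, angles in rad, forces in N, time in s.
With the tool pointing down it reaches from about 425 to 925 mm from the base axis. Payload 12.5 kg.
Tool frame: the origin (TCP) lies at the very end of the fingers, on their centre line; the grasp point (between the pads) lies 19 mm behind it; z points along the fingers, y is the direction in which the jaws open and shut (so a half turn about z gives the same grasp; the last joint's range is limited). The gripper opens to 85 mm and grips with 20 to 120 N. Pads are 22 mm wide; open, the fingers measure 114 mm over their backs; the gripper's body (76 mm by 85 mm) begins 54 mm behind the grasp point. The pads swing forward as they close: fully open they stand 13 mm farther back than shut.
Start: joints at [1.147, 0.491, 1.559, -0, 1.092, -0.106], TCP at [195.281, 593.726, 231.327] pointing down, gripper open.
Joint ranges: [-3.1, 3.1], [-0.84, 2.19], [0.05, 2.79], [-1.13, 4.28], [0.06, 2.93], [-2.69, 2.69]. Speed limits (rad/s): [2.22, 2.22, 2.79, 3.14, 3.14, 3.14].

### API

Orientations are given as [roll, pitch, yaw] about the fixed x, y, z axes, in that order (R = Rz(yaw) Ry(pitch) Rx(roll)).
In Python, from workcell import robot gives the robot as it stands.
- The arm moves only by the tool send_rows, never from a script. Its argument "deltas" is a list of rows, each a list of 6 numbers: the shift along the tool's x, y, z in m, then the turn, a rotation vector about the tool's x, y, z in degrees. A call has exactly 8 rows; each row is the pose to reach, as a shift and turn from the pose measured when the call began, along the tool's axes at that moment; what a row does not reach only later rows make up. A row lasts 1/10 s, in which the tool goes at most 50 mm and 8.59 degrees, less where a joint would pass 70% of its speed; a pose out of reach is approached as far as the arm can. A call with a gripper value outside its range is refused whole. "hand" is the finger opening in m, from 0 to 0.0854, set as the call begins (left out, the last holds). The fingers move at their own pace and stop on an object; "grip_force" is the grip in N (left out, the last holds). Time passes only in rows, so rows that repeat a pose let the fingers close, or fill a call up. It gives the time, the measured TCP pose, the force and the opening at its end, in the units of the state.
- robot.sense(): the state, without advancing time (a new reading comes with each control period).
- robot.capture(name): name is "side" or "top"; returns the picture (480x640x3 uint8, blue, green, red); there is no depth.
- robot.camera_params(name): a dict with "fx", "fy", "cx", "cy" (pixels), "extrinsics" (4x4, takes a point from camera to world coordinates). Camera axes: x right, y down, z forward; pixel columns grow to the right and rows downward; lengths in mm; the calibration is good to about 2 mm. A picture is of the moment at which its call begins. camera_params takes no time and is no camera call.
- robot.sign_off(): hands the job in, once; it reports no verdict.
Trained networks look in the newest picture that a camera, given by its name, has taken for a name from the list of things; names that differ only in an ending like _2 or _b are one class to them, and where a whole thing is asked for, a point or a joint stands for the part that bears it (a point fixed in the world has none). Each returns a list of dicts, best first, with "confidence" (0 to 1); they miss things now and then, are a little off and sometimes report something else, mostly with a low value. They report only what shows in the picture. A call takes as long as a camera call.
- robot.masks_of(camera, thing): "mask" (480x640 bool, what is visible of it) and "centre" ([row, column] in pixels, amid what is visible of it).
The state is a dict: "clock": time; "q": joint angles; "qvel": joint speeds; "tau": joint torques, N m; "tcp_pos": TCP position; "orientation": TCP orientation; "force": force on the tool from outside, world axes, zero at the start; "wrist_torque": the same for the moment, N m; "width": finger opening in mm.
Only numpy, scipy, OpenCV 4.12 (cv2) and the standard library are available. Lean on these libraries where they do the work, as an engineer would, in place of code of your own. Each camera call takes 0.05 s, during which the arm holds its last target.

### The job

A shoe sole is clamped in one of the two spring pull gauges on the bench: draw that gauge's crossbar handle straight out until its pointer is level with the wedge of the rider set on the scale rail beside it, and hold it still there for a good second. Then let the slide go all the way back home and let go of it. Leave the other gauge, with the ball knob and empty jaws, alone.

Things in the scene. Friction and masses are not known exactly. Their poses are not given: they have to be found in the camera images.
- pull_gauge_handle (a point): Middle of the black crossbar handle (16 x 84 x 22 mm, long in y) of the gauge holding the sole, 100 mm above the bench on a post; slide rod at 50 mm. A pointer cone on its +y end is level with it in x. Gauge axes: z up, +x to the spring tube (70 mm away when home) and sole; drawn out along -x. 55 mm free on both x sides: grip from above, fingers closing along x.
- pull_gauge_slide (a joint): How far that gauge's slide is drawn out, m: 0 fully home, 0.11 the stop. Its spring pulls home with 4 N at 0, rising to 13 N at the stop; a damper (40 N per m/s) makes it return in about half a second when let go.
- pull_gauge_mark (a point): Tip of the wedge of the steel rider on the same gauge's scale rail, 60 mm to the +y side of the handle's line, 100 mm above the bench; gauge axes. It is clamped 40 to 95 mm towards -x from the handle's home; the pointer is level with it when the handle's middle and this point agree along gauge x. The rider's top is 103 mm above the bench.
- spare_gauge_handle (a point): Middle of the black ball knob (34 mm across, 100 mm above the bench) of the other, shorter gauge, whose jaws are empty; same axes for its gauge. It is to stay home.

How it is judged (in metres and radians):
On the way:
1. the pointer is held still, level with the rider's wedge (within 10 mm along the gauge) (x of pull_gauge_handle in the frame of pull_gauge_mark between -0.01 and 0.01 m and velocity of joint pull_gauge_slide between -0.02 and 0.02 m/s), for 0.8 s.
At the end, for the whole second after the job is handed in: After the hold at the mark, the slide of the gauge with the sole is back home (within 6 mm) and released; the other gauge's slide is home (within 10 mm) (value of joint pull_gauge_slide below 0.006 m and distance of spare_gauge_handle from where it was at the start of the episode below 0.01 m); the robot touches nothing.
It fails at once if the other gauge's slide is pulled out more than 10 mm (distance of spare_gauge_handle from where it was at the start of the episode above 0.01 m).
It also fails if it takes over 40 s, if anything falls off the work surface, if the arm or the gripper's body presses on something with over 40 N, if the wrist force passes 120 N, or if a joint passes its speed limit or range.

## Working session

There is one attempt and no reset: what is moved stays moved. The work goes in short steps, Python scripts to look and compute and a tool call to move; the robot and the scene stay as the last step left them, time stands still between calls to the robot, and variables do not carry over. Pictures are saved under pics/ and viewed, and the job is handed in when it is done.

Besides the shell and the picture viewer there is one more tool, called after ">>>" as name([rows], argument=value, ...), one row to a line, values as JSON. send_rows: Moves the arm, as the interface text tells. Its arguments: {"type":"object","properties":{"deltas":{"type":"array","items":{"type":"array","items":{"type":"number"}}},"hand":{"type":"number"},"grip_force":{"type":"number"}},"required":["deltas"]}

```bash
mkdir -p pics
python3 - <<'E'
from workcell import robot
import cv2
for n in("side","top"):
    cv2.imwrite(f"pics/{n}0.png",robot.capture(n)); p=robot.camera_params(n); print(n,p)
    for t in("pull_gauge_handle","pull_gauge_mark","spare_gauge_handle"):
        print(t,[(round(d["confidence"],2),d["centre"],int(d["mask"].sum())) for d in robot.masks_of(n,t)])
print(robot.sense())
E
```

```text
side {'fx': 451.0681569853471, 'fy': 451.0681569853471, 'cx': 319.3765813566595, 'cy': 245.32126897733153, 'extrinsics': array([[ 8.62018322e-01, -3.34292888e-01,  3.81015324e-01,
         3.52497194e+02],
       [-5.06350584e-01, -5.33669752e-01,  6.77351963e-01,
        -4.56379868e+02],
       [-2.30975907e-02, -7.76817134e-01, -6.29302504e-01,
         5.53931765e+02],
       [ 0.00000000e+00,  0.00000000e+00,  0.00000000e+00,
         1.00000000e+00]])}
pull_gauge_handle [(0.63, [346.0, 424.6], 1729), (0.19, [202.8, 292.2], 661)]
pull_gauge_mark [(0.73, [326.3, 338.9], 368)]
spare_gauge_handle [(0.57, [199.9, 291.2], 537)]
top {'fx': 446.2342159181434, 'fy': 446.2342159181434, 'cx': 306.5529350389289, 'cy': 246.55422901784027, 'extrinsics': array([[ 1.96002384e-02, -9.89797770e-01,  1.41124789e-01,
         5.33312862e+02],
       [-9.99796258e-01, -2.00848537e-02, -2.01026590e-03,
         2.48323619e+01],
       [ 4.82422744e-03, -1.41056634e-01, -9.89989774e-01,
         7.68614361e+02],
       [ 0.00000000e+00,  0.00000000e+00,  0.00000000e+00,
         1.00000000e+00]])}
pu
[... 174 characters left out ...]
6, [240.8, 443.9], 1023)]
{'clock': 0.4, 'q': array([ 1.14739888e+00,  4.91008811e-01,  1.55897420e+00, -3.30255957e-05,
        1.09168207e+00, -1.05610319e-01]), 'qvel': array([-6.13119310e-04,  1.07330150e-05,  1.08269453e-03, -1.13931012e-03,
        1.03328248e-03,  3.10525015e-04]), 'tau': array([-1.59338288e-03, -6.17709875e+01, -2.61587495e+01, -1.13696601e-04,
        1.05793282e-03, -1.41528363e-05]), 'tcp_pos': array([195.27741704, 593.69726069, 231.23372603]), 'orientation': array([-3.14151754e+00,  2.15077767e-05,  2.82382075e+00]), 'force': array([-1.01062987,  0.57692661, -0.15561689]), 'wrist_torque': array([-0.00235018,  0.03446088,  0.01843507]), 'width': 85.29820323231517}
```

View pics/side0.png

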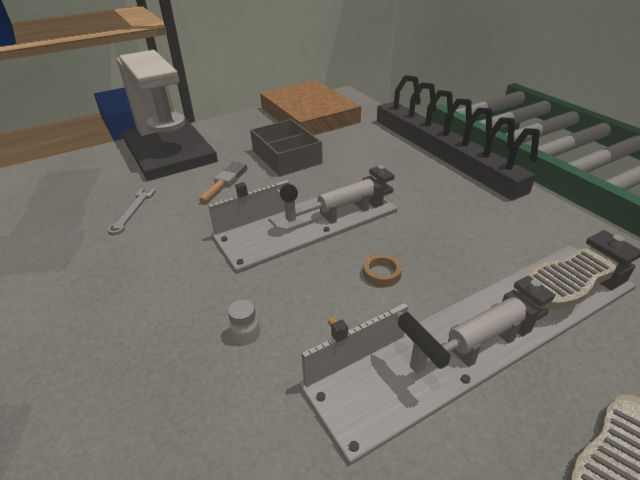

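View pics/top0.png

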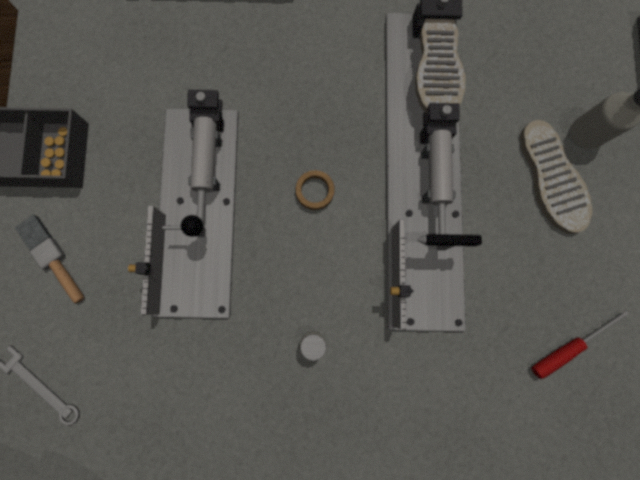

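The top view shows the sole gauge on the right: crossbar about (row 240, col 453), pointer towards col 410, rider at (291, 402). The spare gauge is on the left, with its ball at (226, 192). I'll zoom in.

Run:
```python
import cv2
a=cv2.imread("pics/top0.png")[200:350,375:495];cv2.imwrite("pics/topz.png",cv2.resize(a,None,fx=4,fy=4,interpolation=cv2.INTER_CUBIC))
a=cv2.imread("pics/side0.png")[290:410,290:470];cv2.imwrite("pics/sidez.png",cv2.resize(a,None,fx=4,fy=4,interpolation=cv2.INTER_CUBIC))
```

```text
(no output)
```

View pics/topz.png

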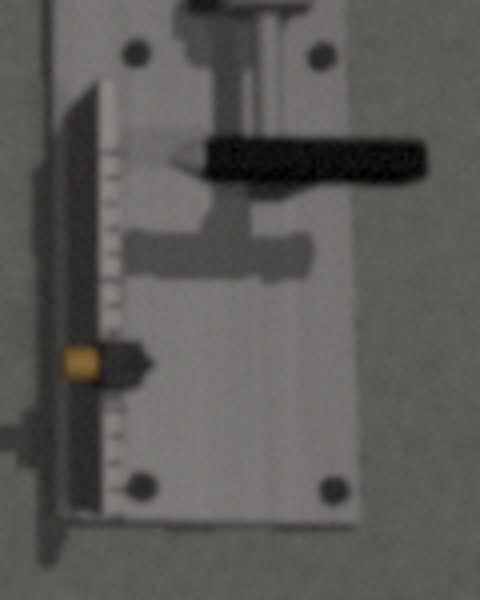

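View pics/sidez.png

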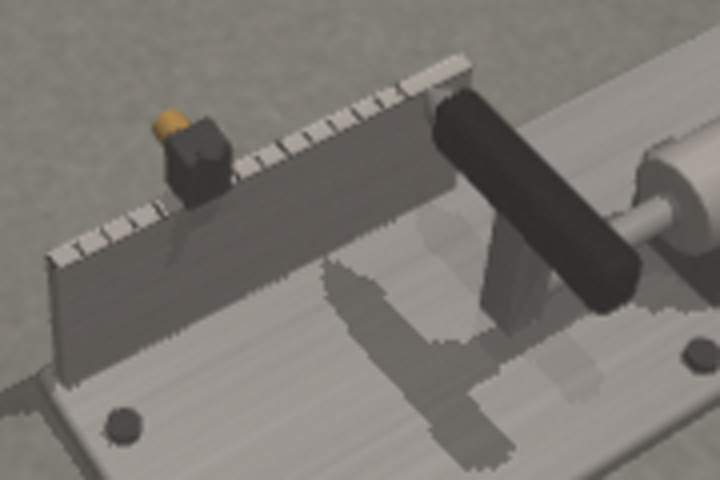

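```bash
cat > h.py <<'E'
from workcell import robot
import numpy as np
def pix(n,u,v,z):
    p=robot.camera_params(n);E=p["extrinsics"]
    d=E[:3,:3]@np.array([(u-p["cx"])/p["fx"],(v-p["cy"])/p["fy"],1]);o=E[:3,3]
    return o+d*(z-o[2])/d[2]
E
python3 - <<'E'
from h import *
np.set_printoptions(precision=1,suppress=True)
T=lambda x,y,z:pix("top",375+x/4,200+y/4,z)
S=lambda x,y,z:pix("side",290+x/4,290+y/4,z)
a,b=T(207,159,108),T(428,161,108);print("handle ends",a,b,(a+b)/2)
print("hmask",pix("top",444.3,238.4,108))
print("ptr",T(170,158,100),"wedge",T(153,363,101))
for q in((136,54),(142,488),(321,56),(334,490)):print(T(*q,10))
print("rail",T(111,85,100),T(112,510,100))
print("side handle ends mid", (S(452,95,111)+S(622,262,111))/2,S(462,95,111),S(622,262,111))
print("side wedge?",S(205,128,103),S(228,150,101))
E
```

```text
handle ends [ 641.5 -156.6  108. ] [ 642.4 -239.7  108. ] [ 641.9 -198.2  108. ]
hmask [ 644.  -183.1  108. ]
ptr [ 642.9 -144.8  100. ] wedge [ 565.1 -137.   101. ]
[ 703.1 -153.5   10. ]
[ 517.1 -153.7   10. ]
[ 703.8 -234.    10. ]
[ 517.8 -234.3   10. ]
rail [ 670.6 -122.7  100. ] [ 510.8 -121.3  100. ]
side handle ends mid [ 641.9 -199.5  111. ] [ 644.2 -161.9  111. ] [ 642.4 -238.9  111. ]
side wedge? [ 568.9 -124.   103. ] [ 571.2 -134.3  101. ]
```

```bash
cat >> h.py <<'E'
def rel(x,y,z,yaw=np.pi/2):
    from scipy.spatial.transform import Rotation as R
    s=robot.sense();M=R.from_euler("xyz",s["orientation"]);T=R.from_euler("xyz",[np.pi,0,yaw])
    d=M.inv().apply(np.array([x,y,z])-s["tcp_pos"])/1000
    print("delta",d.round(4),"rot",np.degrees((M.inv()*T).as_rotvec()).round(2),"clock",s["clock"],s["tcp_pos"].round(1),"w",s["width"],s["force"].round(1))
E
python3 -c "
from h import *
rel(450,310,230)"
```

```text
delta [-0.3306 -0.1899  0.0013] rot [-0.    0.   71.79] clock 0.4 [195.3 593.7 231.2] w 85.29820323231517 [-1.   0.6 -0.2]
```

>>> send_rows([
  [-0.041,-0.024,0,0,0,8.4],
  [-0.082,-0.047,0,0,0,16.8],
  [-0.124,-0.071,0,0,0,25.2],
  [-0.165,-0.095,0,0,0,33.6],
  [-0.206,-0.118,0,0,0,42],
  [-0.248,-0.142,0,0,0,50.4],
  [-0.289,-0.166,0,0,0,58.8],
  [-0.33,-0.19,0,0,0,67.2],
], hand=0.0854, grip_force=60)

```text
clock: 1.2
tcp_pos: [450.4, 308.5, 231.5]
orientation: [3.141, -0.0, 1.645]
force: [-0.0, 0.5, 0.0]
width: 85.7
```

```bash
python3 -c "
from h import *
rel(600,-30,220);rel(642,-199,200)"
```

```text
delta [-0.3486  0.1241  0.0115] rot [ 0.02 -0.01  4.25] clock 1.2 [450.4 308.5 231.5] w 85.6519335724196 [-0.   0.5  0. ]
delta [-0.5203  0.1534  0.0315] rot [ 0.02 -0.01  4.25] clock 1.2 [450.4 308.5 231.5] w 85.6519335724196 [-0.   0.5  0. ]
```

>>> send_rows([
  [-0.044,0.016,0.001,0,0,2],
  [-0.087,0.031,0.003,0,0,4.2],
  [-0.131,0.047,0.004,0,0,4.2],
  [-0.174,0.062,0.006,0,0,4.2],
  [-0.218,0.078,0.008,0,0,4.2],
  [-0.261,0.093,0.01,0,0,4.2],
  [-0.305,0.109,0.011,0,0,4.2],
  [-0.349,0.124,0.011,0,0,4.2],
])

```text
clock: 2.0
tcp_pos: [600.5, -32.3, 220.4]
orientation: [3.141, -0.0, 1.571]
force: [0.8, 0.4, -0.8]
width: 85.5
```

```bash
python3 -c "
from h import *
rel(642,-199,160)"
```

```text
delta [-0.1667  0.0414  0.0604] rot [ 0.02 -0.01  0.04] clock 2.0 [600.5 -32.3 220.4] w 85.46630893502767 [ 0.8  0.4 -0.8]
```

>>> send_rows([
  [-0.035,0.009,0.005,0,0,0],
  [-0.07,0.018,0.012,0,0,0],
  [-0.105,0.027,0.02,0,0,0],
  [-0.14,0.036,0.03,0,0,0],
  [-0.16,0.04,0.045,0,0,0],
  [-0.167,0.041,0.06,0,0,0],
  [-0.167,0.041,0.06,0,0,0],
  [-0.167,0.041,0.06,0,0,0],
])

```text
clock: 2.8
tcp_pos: [641.3, -197.9, 160.0]
orientation: [-3.141, -0.001, 1.572]
force: [0.1, 0.6, 0.6]
width: 85.1
```

```bash
python3 -c "
from h import *
import cv2
cv2.imwrite('pics/s1.png',robot.capture('side'))
rel(642,-199,83)"
```

```text
delta [-0.0011  0.0003  0.0778] rot [ 0.03 -0.02  0.11] clock 2.85 [ 641.7 -197.9  160.8] w 85.29613215946704 [-1.   0.8  0.4]
```

View pics/s1.png

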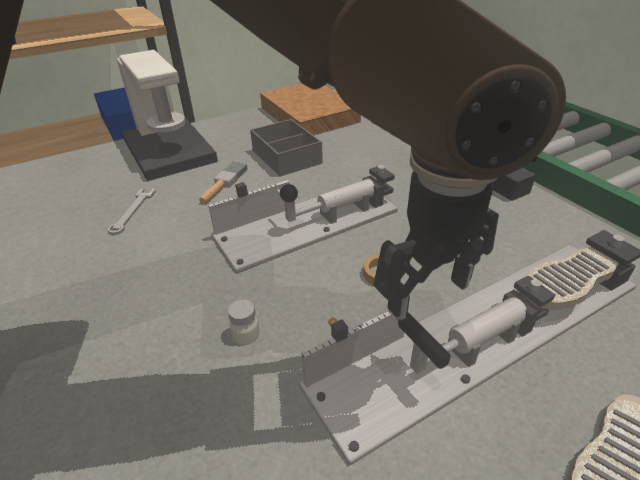

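The open gripper sits above the crossbar, with fingers at about (300, 395) and (275, 465) on its two x sides. I'll descend, then close.

>>> send_rows([
  [-0.001,0,0.015,0,0,0],
  [-0.001,0,0.03,0,0,0],
  [-0.001,0,0.045,0,0,0],
  [-0.001,0,0.06,0,0,0],
  [-0.001,0,0.07,0,0,0],
  [-0.001,0,0.077,0,0,0],
  [-0.001,0,0.077,0,0,0],
  [-0.001,0,0.077,0,0,0],
])

```text
clock: 3.65
tcp_pos: [641.9, -199.0, 84.0]
orientation: [3.141, -0.0, 1.573]
force: [-0.6, -0.0, 0.6]
width: 85.8
```

>>> send_rows([
  [0,0,0,0,0,0],
  [0,0,0,0,0,0],
  [0,0,0,0,0,0],
  [0,0,0,0,0,0],
  [0,0,0,0,0,0],
  [0,0,0,0,0,0],
  [0,0,0,0,0,0],
  [0,0,0,0,0,0],
], hand=0.0, grip_force=60)

```text
clock: 4.45
tcp_pos: [642.4, -199.0, 84.3]
orientation: [3.139, 0.0, 1.573]
force: [4.5, 1.1, 3.0]
width: 14.6
```

```bash
python3 -c "
from h import *
rel(566,-199,83)"
```

```text
delta [ 0.0001 -0.0764  0.0012] rot [0.12 0.01 0.1 ] clock 4.45 [ 642.4 -199.    84.3] w 14.636939665339389 [4.5 1.1 3. ]
```

>>> send_rows([
  [0,-0.008,0,0,0,0],
  [0,-0.018,0,0,0,0],
  [0,-0.029,0,0,0,0],
  [0,-0.04,0,0,0,0],
  [0,-0.051,0,0,0,0],
  [0,-0.062,0,0,0,0],
  [0,-0.071,0,0,0,0],
  [0,-0.075,0,0,0,0],
])

```text
clock: 5.25
tcp_pos: [568.2, -199.1, 84.4]
orientation: [3.137, 0.001, 1.572]
force: [11.9, 3.4, -2.3]
width: 14.9
```

```bash
python3 -c "
from h import *
import cv2
for n in('side','top'):
  im=robot.capture(n)
  a=im[270:430,260:460] if n=='side' else im[200:350,360:520]
  cv2.imwrite(f'pics/{n}2.png',cv2.resize(a,None,fx=4,fy=4,interpolation=2))
rel(566,-199,83)"
```

```text
delta [ 0.     -0.002   0.0014] rot [0.24 0.02 0.09] clock 5.35 [ 568.  -199.    84.4] w 14.617885666762195 [ 9.5  2.8 -2.2]
```

View pics/side2.png

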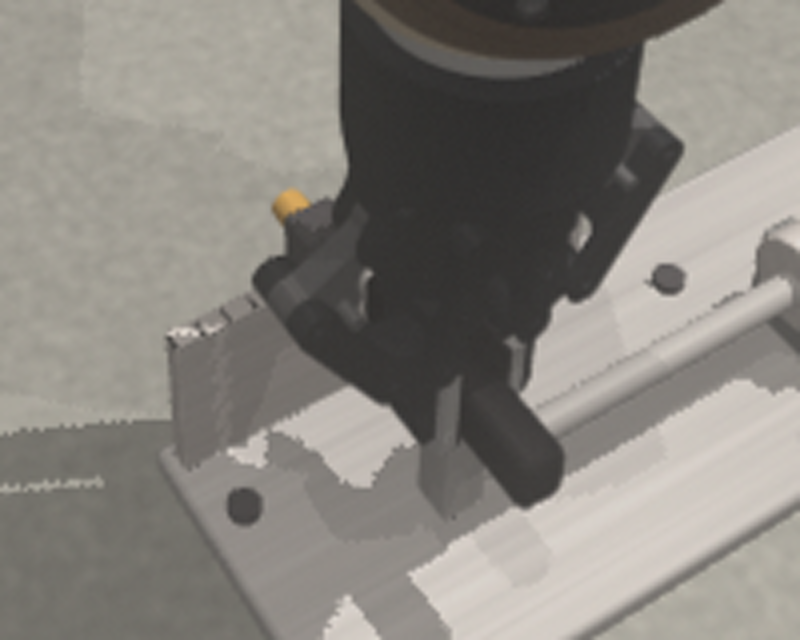

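View pics/top2.png

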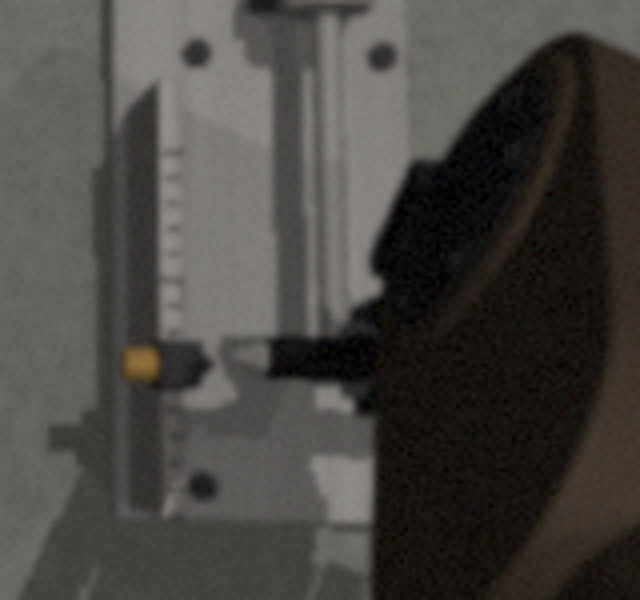

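The top crop shows the pointer tip at (row 356, col 225) and the wedge tip at (363, 212). That leaves about 2 mm still to draw, so I'll nudge it and hold.

>>> send_rows([
  [0,-0.002,0,0,0,0],
  [0,-0.002,0,0,0,0],
  [0,-0.002,0,0,0,0],
  [0,-0.002,0,0,0,0],
  [0,-0.002,0,0,0,0],
  [0,-0.002,0,0,0,0],
  [0,-0.002,0,0,0,0],
  [0,-0.002,0,0,0,0],
])

```text
clock: 6.15
tcp_pos: [567.0, -199.0, 84.4]
orientation: [3.135, 0.001, 1.572]
force: [10.0, 1.9, -2.2]
width: 15.1
```

>>> send_rows([
  [0,0,0,0,0,0],
  [0,0,0,0,0,0],
  [0,0,0,0,0,0],
  [0,0,0,0,0,0],
  [0,0,0,0,0,0],
  [0,0,0,0,0,0],
  [0,0,0,0,0,0],
  [0,0,0,0,0,0],
])

```text
clock: 6.95
tcp_pos: [568.0, -199.0, 84.4]
orientation: [3.134, 0.001, 1.572]
force: [10.5, 1.3, -1.9]
width: 14.5
```

```bash
python3 -c "
from h import *
import cv2
im=robot.capture('top')
cv2.imwrite('pics/top3.png',cv2.resize(im[200:350,360:520],None,fx=4,fy=4,interpolation=2))
rel(642.4,-199,84)"
```

```text
delta [-0.0001  0.0744  0.001 ] rot [0.46 0.07 0.09] clock 7.0 [ 568.  -199.    84.4] w 14.76192360933793 [ 9.3  1.5 -2.4]
```

View pics/top3.png

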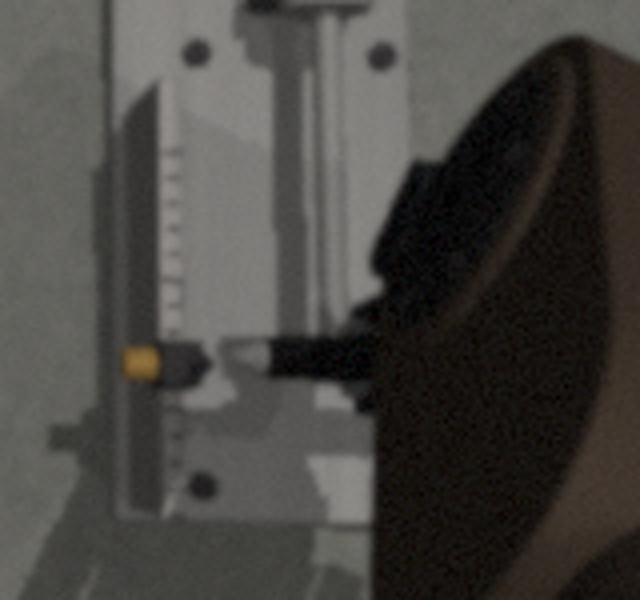

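The pointer is about 2 mm short of the wedge (356 against 363 in the crop), which is inside the band. I'll do one more hold a little further out for margin, then go home.

>>> send_rows([
  [0,-0.002,0,0,0,0],
  [0,-0.003,0,0,0,0],
  [0,-0.003,0,0,0,0],
  [0,-0.003,0,0,0,0],
  [0,-0.003,0,0,0,0],
  [0,-0.003,0,0,0,0],
  [0,-0.003,0,0,0,0],
  [0,-0.003,0,0,0,0],
])

```text
clock: 7.8
tcp_pos: [565.9, -199.0, 84.4]
orientation: [3.132, 0.002, 1.572]
force: [10.0, 1.5, -0.6]
width: 14.8
```

>>> send_rows([
  [0,-0.001,0,0,0,0],
  [0,-0.001,0,0,0,0],
  [0,-0.001,0,0,0,0],
  [0,-0.001,0,0,0,0],
  [0,-0.001,0,0,0,0],
  [0,-0.001,0,0,0,0],
  [0,-0.001,0,0,0,0],
  [0,-0.001,0,0,0,0],
])

```text
clock: 8.6
tcp_pos: [565.7, -199.0, 84.4]
orientation: [3.13, 0.002, 1.572]
force: [10.0, 2.0, -0.3]
width: 15.0
```

```bash
python3 -c "
from h import *
rel(641.8,-199,84)"
```

```text
delta [-0.0001  0.076   0.0012] rot [0.66 0.11 0.09] clock 8.6 [ 565.7 -199.    84.4] w 14.95828464717182 [10.   2.  -0.3]
```

>>> send_rows([
  [0,0.008,0,0,0,0],
  [0,0.018,0,0.1,0,0],
  [0,0.029,0,0.2,0,0],
  [0,0.04,0,0.3,0,0],
  [0,0.051,0,0.4,0,0],
  [0,0.062,0,0.5,0,0],
  [0,0.07,0,0.6,0,0],
  [0,0.074,0,0.6,0,0],
])

```text
clock: 9.4
tcp_pos: [640.3, -199.0, 84.5]
orientation: [3.141, 0.002, 1.572]
force: [1.9, -4.3, -12.9]
width: 15.2
```

>>> send_rows([
  [0,0,0,0,0,0],
  [0,0,0,0,0,0],
  [0,0,0,0,0,0],
  [0,0,0,0,0,0],
  [0,0,0,0,0,0],
  [0,0,0,0,0,0],
  [0,0,0,0,0,0],
  [0,0,0,0,0,0],
], hand=0.0854)

```text
clock: 10.2
tcp_pos: [640.3, -199.0, 84.5]
orientation: [3.141, 0.002, 1.572]
force: [-0.5, -0.3, -1.1]
width: 85.5
```

Open, with no force on the wrist. I'll raise straight up.

>>> send_rows([
  [0,0,-0.015,0,0,0],
  [0,0,-0.035,0,0,0],
  [0,0,-0.06,0,0,0],
  [0,0,-0.09,0,0,0],
  [0,0,-0.12,0,0,0],
  [0.03,0,-0.14,0,0,0],
  [0.07,0,-0.15,0,0,0],
  [0.11,0,-0.15,0,0,0],
])

```text
clock: 11.0
tcp_pos: [640.4, -87.9, 237.4]
orientation: [3.137, 0.003, 1.571]
force: [0.3, 0.4, -0.3]
width: 85.5
```

>>> send_rows([
  [0.03,0,0,0,0,0],
  [0.06,0,0,0,0,0],
  [0.09,0,0,0,0,0],
  [0.1,0,0,0,0,0],
  [0.1,0,0,0,0,0],
  [0.1,0,0,0,0,0],
  [0.1,0,0,0,0,0],
  [0.1,0,0,0,0,0],
])

```text
clock: 11.8
tcp_pos: [640.4, 10.9, 237.1]
orientation: [3.137, 0.003, 1.57]
force: [0.6, 0.4, -0.2]
width: 85.4
```

```bash
python3 -c "
from h import *
import cv2
for n in('side','top'):
  cv2.imwrite(f'pics/{n}4.png',robot.capture(n))
rel(642.4,-199,84)"
```

```text
delta [-0.2098  0.0015  0.1537] rot [ 0.24  0.16 -0.03] clock 11.9 [640.4  11.3 237.1] w 85.49760152450094 [0.3 0.7 0.7]
```

View pics/side4.png

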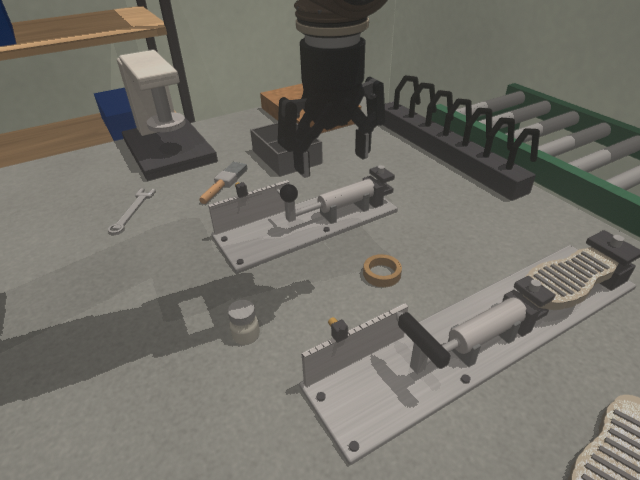

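View pics/top4.png

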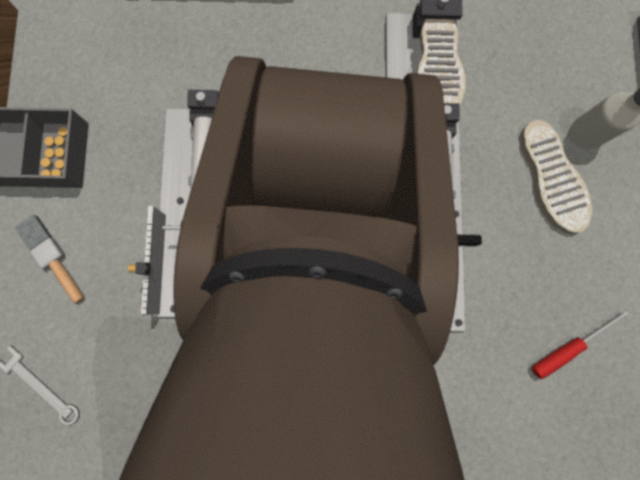

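The side view shows the crossbar at (338, 424) and the ball at (193, 289), both where they started. The arm is clear. I'll put a number on that and hand in.

```bash
python3 -c "
from h import *
import cv2
a=cv2.imread('pics/side0.png',0);b=cv2.imread('pics/side4.png',0)
for nm,(r0,r1,c0,c1) in dict(handle=(305,370,390,455),ball=(178,212,274,304)).items():
  res=cv2.matchTemplate(b[r0-10:r1+10,c0-10:c1+10],a[r0:r1,c0:c1],cv2.TM_CCOEFF_NORMED);m=cv2.minMaxLoc(res);print(nm,m[1],m[3][0]-10,m[3][1]-10)
robot.sign_off()"
```

```text
handle 0.9997733235359192 0 0
ball 0.9996541142463684 0 0
the job is handed in; nothing more can be done
```

I drew the sole gauge's crossbar out about 75 mm and held it level with the rider's wedge. I then led it home, opened the gripper and moved the arm clear, and handed the job in at about 12 s of the 40 s allowed.

- **Hold at the mark:** The top view showed the pointer about 2 mm short of the wedge. It stayed there for about 1.7 s, within the 10 mm allowed. I then drew it about 2 mm further and held it for a further 1.6 s. I took no picture after that last step.
- **Slide home:** The final side view matched the starting one with zero pixel shift at the handle. The top view of this handle was partly blocked by the arm, so that check rests on the side camera alone.
- **Other gauge:** The ball knob also showed zero pixel shift in the side view; I never touched it.
- **Arm:** It ended in free air at about 237 mm, with force readings at noise level. The largest force reading I saw was about 14 N at the wrist, just as the slide came home. No check failed or disagreed.

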